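Set the depth lever of a leather splitter, three clicks up from its stop

TASK

Set the bench leather splitter to its third notch by its depth lever, the one with the wooden grip that clicks along the ribbed quadrant: with a fingertip push the lever right back against its stop at the infeed-table end, then push it the other way, counting three clicks, and leave it seated in the third notch without ever running past that notch. Only push the lever, do not grip it; keep off the blade, leave everything else on the bench where it is, and finish with the hand clear.

Things in the scene. Friction and masses are not known exactly. Their poses are not given: they have to be found in the camera images.
- splitter: Bench leather splitter, fixed: grey frame 200 (x) by 270 (y) mm, cheeks at y = +-95 mm with screws to 213 mm high, infeed table on its -x side (facing roughly to the robot, yaw up to 0.35 rad), crank at +y out to y = 212 mm. Origin: centre of the base's underside on the bench, z up. The depth lever swings in an upright plane parallel to its x-z plane, outside the -y cheek, at y = -128 mm.
- lever_pivot (a point): On the lever's axis, mid-thickness of the lever: at (0, -128, 105) mm in the splitter's frame; the axis runs along the splitter's y. Around it, at y = -106 to -118 mm beside the lever, stands the fixed quadrant: a curved band with six ribs, outer radius 79 mm. The lever's plunger housing reaches 115 mm out from the axis at the same y.
- lever (a joint): Depth lever angle, rad. 0: at its stop, leaning 0.40 rad from upright to the infeed side (splitter's -x); grows towards +x up to 0.96. Notches every 0.16: the stop is 0 (not counted), first 0.16, second 0.32, third 0.48. Half-way between notches (0.08, 0.24, 0.40, 0.56) it snaps over a rib into the next one: the click. It stays where it seats. Starts in, near or between the first and second.
- lever_tip (a point): Centre of the grip's top end, on the lever's centre line, 165 mm from its axis; its z points outwards along the lever, its x the way the joint value grows. Height above the bench: 257 mm at the stop, 269 mm in the third notch.
- grip_near (a point): Half of the wooden grip on the infeed side (lever's -x): 11 (x) by 24 (y) by 70 (z) mm, z along the lever. This point: middle of its outer face, 130 mm out from the axis. Pushed on its outer face the lever clicks up: the push rises to about 4 to 8 N at the grip as the lever leaves a notch, fades over some 12 mm to the rib, then is gone as the lever snaps about 10 mm ahead into the next notch.
- grip_far (a point): The other half of the grip, same size; this point: middle of its outer face, 130 mm out from the axis; the whole grip is 22 by 24 mm, from 95 to 165 mm out from the axis. Pushed on its outer face the lever goes back to its stop, clicking on the way with the same force. Both halves pressed at once count as gripping.
- blade_edge (a point): Middle of the edge of the splitting blade, a level steel plate 172 mm (y) wide that runs 80 mm back from here to the splitter's +x, between the cheeks, top 130 mm above the bench. Axes as the splitter's. Not to be touched.
- dye_bottle: White plastic bottle, black cap, 48 mm across, 115 mm high, standing beside the splitter below the lever. Origin: centre of the underside. Leave it.
- wax_tin: Flat round tin, 72 mm across, 45 mm high, standing beside the splitter. Origin: centre of the underside. Leave it.
- burnisher: Turned wooden edge burnisher, 38 mm across, 85 mm high, standing beside the splitter. Origin: centre of the underside. Leave it.
- thread_spool: Wooden spool, 52 mm across, 62 mm high, standing in front of the infeed table. Origin: centre of the underside. Leave it.
- glue_brush: Flat brush 190 mm long lying on the bench to the robot's right. Origin: middle of its underside. Leave it.

How it is judged:
On the way, in this order (a step that is already met when the one before it is completed fails the run):
1. the lever is pushed back against its stop (value of joint lever below 0.03 rad), for 0.2 s.
2. the lever is in its third notch (value of joint lever between 0.44 and 0.52 rad), for 0.3 s.
At the end, for the whole second after the job is handed in: The lever rests in the third notch from its stop (joint 0.44 to 0.52, standing still), and none of the loose things on the bench has moved by 20 mm or more (all of step 2 and velocity of joint lever between -0.05 and 0.05 rad/s and distance of each of dye_bottle, wax_tin, thread_spool, burnisher, glue_brush from where it was at the start of the episode below 0.02 m); the robot touches nothing.
It fails at once if the lever ran past the third notch (beyond 0.57, over the rib towards the fourth) (value of joint lever above 0.57 rad).
It fails at once if the lever was gripped: both halves of its grip pressed at once (more than 1 N each) (contact force between the fingers and lever_c0 above 1 N and contact force between the fingers and lever_c1 above 1 N).
It fails at once if the blade was touched (more than 1 N) (contact force between any of the fingers, the arm and splitter_c6 above 1 N).
It fails at once if something else on the bench was shifted, lifted or knocked over (moved by more than 20 mm) (distance of any of dye_bottle, wax_tin, thread_spool, burnisher, glue_brush from where it was at the start of the episode above 0.02 m).
It also fails if it takes over 67 s, if anything falls off the work surface, if the arm or the gripper's body presses on something with over 40 N, if the wrist force passes 120 N, or if a joint passes its speed limit or range.

ROBOT

A 6-joint arm with a two-finger parallel gripper is mounted at the origin on the work surface. World frame = base frame: x ahead of the robot, y to its left, z up, the work surface at z = 0. Lengths are in m, angles in rad, forces in N, time in s.
With the tool pointing down it reaches from about 0.325 to 0.775 m from the base axis. Payload 5.5 kg.
Tool frame: the origin (TCP) lies on the centre line of the jaws, within the pads' length; the fingertips stand manip.finger_overhang ahead of it and the grasp point (between the pads) lies 5 mm behind it (manip.finger_overhang is the distance from the TCP to the fingertips, in m); z points along the fingers, y is the direction in which the jaws open and shut (so a half turn about z gives the same grasp; the last joint's range is limited). The gripper opens to 88 mm and grips with 3 to 60 N. Pads are 20 mm wide; open, the fingers measure 115 mm over their backs; the gripper's body (75 mm by 178 mm) begins 61 mm behind the grasp point.
Start: joints at [-1.227, 0.091, 1.231, -0, 1.82, -0.057], TCP at [0.234, -0.552, 0.237] pointing down, gripper open.
Joint ranges: [-2.87, 2.87], [-0.86, 2.18], [0.17, 2.46], [-1.51, 4.65], [0.06, 2.69], [-2.65, 2.65]. Speed limits (rad/s): [2.57, 2.57, 3.01, 3.14, 3.14, 3.14].

INTERFACE

Orientations are given as a unit quaternion [w, x, y, z].
In Python, from cell import manip, cams, job gives the robot as it stands. The module is installed in compiled form; this text tells all that it offers.
- The arm moves only by the tool carry_out, never from a script. Its argument "increments" is a list that holds one entry, the list of rows, each a list of 4 numbers: the shift along the tool's x, y, z in cm, then the turn about the tool's z in degrees. A call has 1 to 10 rows; each row shifts and turns the commanded pose from where the row before left it, along the tool's axes as they then stand; what a row does not reach is not made up. A row lasts 1/10 s, in which the tool goes at most 50 mm and 8.59 degrees, less where a joint would pass 70% of its speed; a pose out of reach is approached as far as the arm can. A call with a gripper value outside its range is refused whole. "jaw" is the opening in per cent of the stroke, from 0 (shut) to 100 (fully open), set as the call begins (left out, the last holds). The fingers move at their own pace and stop on an object; "squeeze" is the grip in N (left out, the last holds). Time passes only in rows, so rows that do not move let the fingers close. It gives the time, the measured TCP pose, the force and the opening at its end, in the units of the state.
- manip.read_state(): the state, without advancing time (a new reading comes with each control period).
- cams.capture(name): name is "side" or "top"; returns (picture, depth): 384x512x3 uint8, red, green, blue; 384x512 float32, m along the optical axis (not along the pixel's ray), 0 where there is no reading.
- cams.camera_model(name): a dict with "fx", "fy", "cx", "cy" (pixels), "dist" ([k1, k2, p1, p2, k3] as OpenCV has them; the pictures are not rectified), "T" (4x4, takes a point from camera to world coordinates). Camera axes: x right, y down, z forward; pixel columns grow to the right and rows downward; lengths in m; the calibration is good to about 2 mm. A picture is of the moment at which its call begins. camera_model takes no time and is no camera call.
- job.sign_off(): hands the job in, once; it reports no verdict.
Trained networks look in the newest picture that a camera, given by its name, has taken for a name from the list of things; names that differ only in an ending like _2 or _b are one class to them, and where a whole thing is asked for, a point or a joint stands for the part that bears it (a point fixed in the world has none). Each returns a list of dicts, best first, with "confidence" (0 to 1); they miss things now and then, are a little off and sometimes report something else, mostly with a low value. They report only what shows in the picture. A call takes as long as a camera call.
- cams.search_frame(name, camera): "pixel" ([row, column] in pixels, amid what is visible of it).
- cams.masks_of(name, camera): "mask" (384x512 bool, what is visible of it) and "pixel" ([row, column] in pixels, amid what is visible of it).
The state is a dict: "time": time; "joint_pos": joint angles; "qvel": joint speeds; "tau": joint torques, N m; "eef_pos": TCP position; "eef_rot": TCP orientation; "contact_force": force on the tool from outside, world axes, zero at the start; "ft_torque": the same for the moment, N m; "width": opening from 0.0 (shut) to 1.0 (fully open).
Only numpy, scipy, OpenCV 4.12 (cv2) and the standard library are available. Lean on these libraries where they do the work, as an engineer would, in place of code of your own. Each camera call takes 0.05 s, during which the arm holds its last target.

## Working session

There is one attempt and no reset: what is moved stays moved. The work goes in short steps, Python scripts to look and compute and a tool call to move; the robot and the scene stay as the last step left them, time stands still between calls to the robot, and variables do not carry over. Pictures are saved under pics/ and viewed, and the job is handed in when it is done.

Besides the shell and the picture viewer there is one more tool, called by a JSON object that holds its "api" and its "payload". carry_out: Moves the arm, as the interface text tells. Its arguments: {"type":"object","properties":{"increments":{"type":"array","items":{"type":"array","items":{"type":"array","items":{"type":"number"}}}},"jaw":{"type":"number"},"squeeze":{"type":"number"}},"required":["increments"]}

```bash
mkdir -p pics; python3 - <<'E'
from cell import manip,cams,job
import cv2,numpy as np
print(manip.read_state(), manip.finger_overhang)
for n in("side","top"):
    p,d=cams.capture(n); cv2.imwrite(f"pics/{n}0.png",cv2.cvtColor(p,cv2.COLOR_RGB2BGR)); np.save(f"{n}0.npy",d)
    print(n,cams.camera_model(n))
    for t in("splitter","lever_tip","lever_pivot","grip_near","grip_far","dye_bottle","blade_edge"):
        print(t,[(r["pixel"],round(r["confidence"],2)) for r in cams.search_frame(t,n)][:3])
E
```

```text
{'time': 0.0, 'joint_pos': array([-1.22672097e+00,  9.18299471e-02,  1.23191734e+00, -2.89691181e-06,
        1.81981834e+00, -5.66791599e-02]), 'qvel': array([ 3.00642710e-04, -1.39953012e-03,  1.39871308e-03, -1.49301800e-03,
       -1.10408331e-03,  5.32829421e-05]), 'tau': array([-1.23357277e-03, -4.46446145e+01, -4.06459630e+01,  6.96668588e-02,
        2.92239228e-02, -1.65910483e-04]), 'eef_pos': array([ 0.23397892, -0.55218282,  0.23550643]), 'eef_rot': array([-9.76116752e-04,  9.79991152e-01,  1.99038611e-01, -1.42658374e-04]), 'contact_force': array([-0.03264422, -0.34327723,  0.67783811]), 'ft_torque': array([-0.05082445, -0.03240937, -0.02284363]), 'width': 1.0035964112634974} 0.014
side {'fx': 425.16590212837156, 'fy': 425.16590212837156, 'cx': 261.63650367781213, 'cy': 201.24625350375203, 'dist': array([0.0214018, 0.       , 0.       , 0.       , 0.       ]), 'T': array([[-0.90978542, -0.25273661,  0.32926387,  0.20967161],
       [-0.4148639 ,  0.57919876, -0.70172412,  0.60426521],
       [-0.01335785, -0.77501806, -0.63179789,  0.85406733],
       [ 0.        ,  0.  
[... 476 characters left out ...]
4073, 'dist': array([0.01979178, 0.        , 0.        , 0.        , 0.        ]), 'T': array([[-2.46068469e-02, -9.96433646e-01,  8.07123982e-02,
         4.99600062e-01],
       [-9.99691953e-01,  2.47881238e-02,  1.24458933e-03,
        -1.88231829e-01],
       [-3.24085961e-03, -8.06569096e-02, -9.96736655e-01,
         1.49716392e+00],
       [ 0.00000000e+00,  0.00000000e+00,  0.00000000e+00,
         1.00000000e+00]])}
splitter [([208.0, 205.6], 0.76)]
lever_tip [([227.5, 238.4], 0.72)]
lever_pivot [([212.1, 203.0], 0.61)]
grip_near [([225.6, 238.0], 0.48)]
grip_far [([230.4, 236.8], 0.46)]
dye_bottle [([241.1, 278.5], 0.52)]
blade_edge [([213.4, 206.6], 0.93), ([228.4, 235.7], 0.66)]
```

View pics/side0.png

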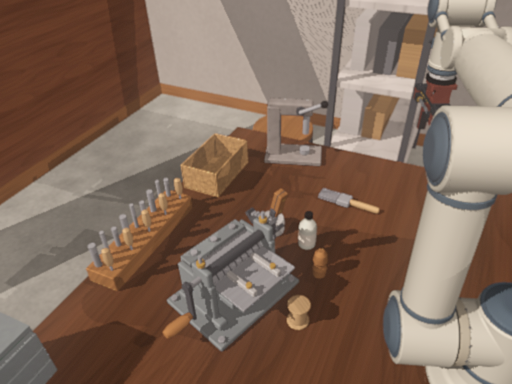

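View pics/top0.png

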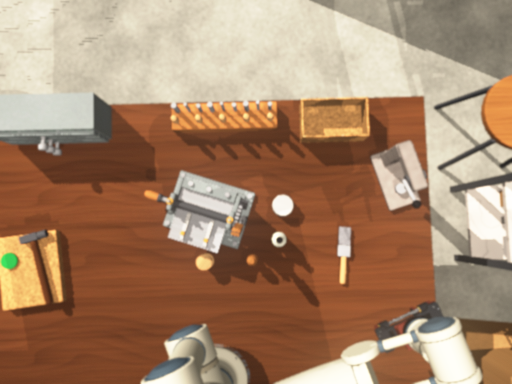

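The side view shows the splitter around (280, 235) and the lever grip at (203, 278). The top view has the splitter centred near (211, 209) with the grip at (229, 236). I'll fit the pose from depth.

```bash
cat > h.py <<'E'
import numpy as np,cv2
from cell import manip,cams,job
def cloud(n,d,m=None):
    c=cams.camera_model(n); K=np.array([[c["fx"],0,c["cx"]],[0,c["fy"],c["cy"]],[0,0,1]])
    if m is None: m=np.ones(d.shape,bool)
    r,q=np.nonzero(m&(d>0)); z=d[r,q]
    u=cv2.undistortPoints(np.stack([q,r],1).astype(np.float64)[:,None],K,c["dist"])[:,0]
    P=np.c_[u*z[:,None],z]@c["T"][:3,:3].T+c["T"][:3,3]
    return P,r,q
def proj(n,P):
    c=cams.camera_model(n); K=np.array([[c["fx"],0,c["cx"]],[0,c["fy"],c["cy"]],[0,0,1]])
    T=np.linalg.inv(c["T"]); r,_=cv2.Rodrigues(T[:3,:3])
    return cv2.projectPoints(np.asarray(P,float).reshape(-1,3),r,T[:3,3],K,c["dist"])[0][:,0]
E
python3 - <<'E'
from h import *
for n,box in(("top",(160,265,140,300)),("side",(180,350,155,330))):
    img=cv2.imread(f"pics/{n}0.png")
    a,b,c,d=box; s=5 if n=="top" else 4
    o=cv2.resize(img[a:b,c:d],None,fx=s,fy=s,interpolation=cv2.INTER_CUBIC); o=o[:600,:800]; cv2.imwrite(f"pics/{n}0c.png",o)
d=np.load("top0.npy")
ms=cams.masks_of("splitter","top")
print(len(ms)); 
m=ms[0]["mask"]; print(m.sum(),np.argwhere(m).min(0),np.argwhere(m).max(0))
P,r,q=cloud("top",d)
k=(q>130)&(q<300)&(r>150)&(r<270)&(P[:,2]>0.012)
np.save("ptop.npy",P[k]); print(k.sum())
print("hist",np.histogram(P[k][:,2],bins=np.arange(0.0,.3,.01)))
t=k&(P[:,2]>.22); print(np.c_[P[t],r[t],q[t]].round(3))
E
```

```text
1
5327 [172 145] [252 253]
5882
hist (array([   0,  497,   80,  104,  272,   89,  186,  166,  103,   10,   19,
        748, 1173,  703,  657,  317,  340,  146,   73,   52,   18,   25,
          9,    9,    8,   13,   61,    4,    0]), array([0.  , 0.01, 0.02, 0.03, 0.04, 0.05, 0.06, 0.07, 0.08, 0.09, 0.1 ,
       0.11, 0.12, 0.13, 0.14, 0.15, 0.16, 0.17, 0.18, 0.19, 0.2 , 0.21,
       0.22, 0.23, 0.24, 0.25, 0.26, 0.27, 0.28, 0.29]))
[[ 5.12e-01 -9.50e-02  2.24e-01  2.24e+02  2.35e+02]
 [ 5.12e-01 -9.80e-02  2.21e-01  2.24e+02  2.36e+02]
 [ 5.11e-01 -1.01e-01  2.20e-01  2.24e+02  2.37e+02]
 [ 5.09e-01 -9.60e-02  2.33e-01  2.25e+02  2.35e+02]
 [ 5.09e-01 -9.80e-02  2.31e-01  2.25e+02  2.36e+02]
 [ 5.08e-01 -1.01e-01  2.30e-01  2.25e+02  2.37e+02]
 [ 5.08e-01 -1.04e-01  2.28e-01  2.25e+02  2.38e+02]
 [ 5.08e-01 -1.06e-01  2.21e-01  2.25e+02  2.39e+02]
 [ 5.06e-01 -9.40e-02  2.53e-01  2.26e+02  2.34e+02]
 [ 5.06e-01 -9.60e-02  2.45e-01  2.26e+02  2.35e+02]
 [ 5.06e-01 -9.90e-02  2.43e-01  2.26e+02  2.36e+02]
 [ 5.06e-01 -1.02e-01  2.36e-01  2.26e+02  2.37e+02]
 [ 5.05e-01 -1.04e-01  2.3
[... 4150 characters left out ...]
 2.36e+02]
 [ 4.83e-01 -1.03e-01  2.67e-01  2.34e+02  2.37e+02]
 [ 4.83e-01 -1.06e-01  2.62e-01  2.34e+02  2.38e+02]
 [ 4.83e-01 -1.09e-01  2.68e-01  2.34e+02  2.39e+02]
 [ 4.80e-01 -9.10e-02  2.62e-01  2.35e+02  2.33e+02]
 [ 4.80e-01 -9.50e-02  2.66e-01  2.35e+02  2.34e+02]
 [ 4.80e-01 -9.70e-02  2.61e-01  2.35e+02  2.35e+02]
 [ 4.80e-01 -1.00e-01  2.59e-01  2.35e+02  2.36e+02]
 [ 4.80e-01 -1.03e-01  2.63e-01  2.35e+02  2.37e+02]
 [ 4.80e-01 -1.06e-01  2.61e-01  2.35e+02  2.38e+02]
 [ 4.80e-01 -1.08e-01  2.54e-01  2.35e+02  2.39e+02]
 [ 4.77e-01 -1.00e-01  2.63e-01  2.36e+02  2.36e+02]
 [ 4.77e-01 -1.03e-01  2.60e-01  2.36e+02  2.37e+02]
 [ 4.77e-01 -1.06e-01  2.63e-01  2.36e+02  2.38e+02]]
```

View pics/top0c.png

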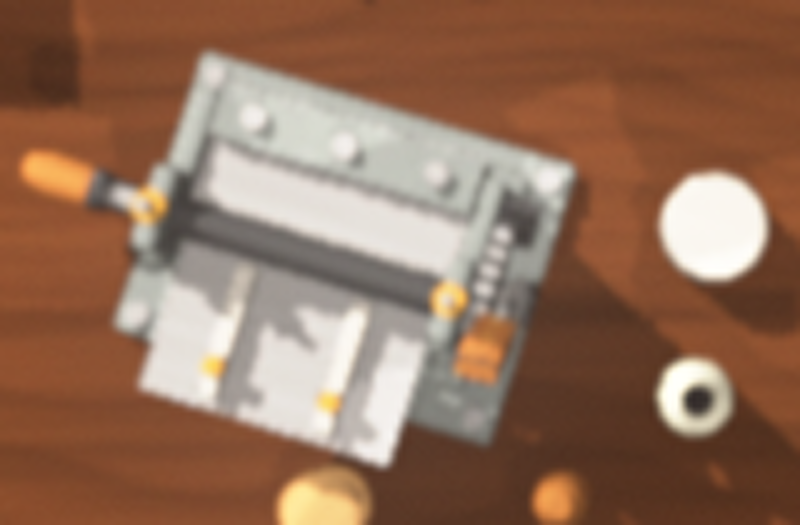

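View pics/side0c.png

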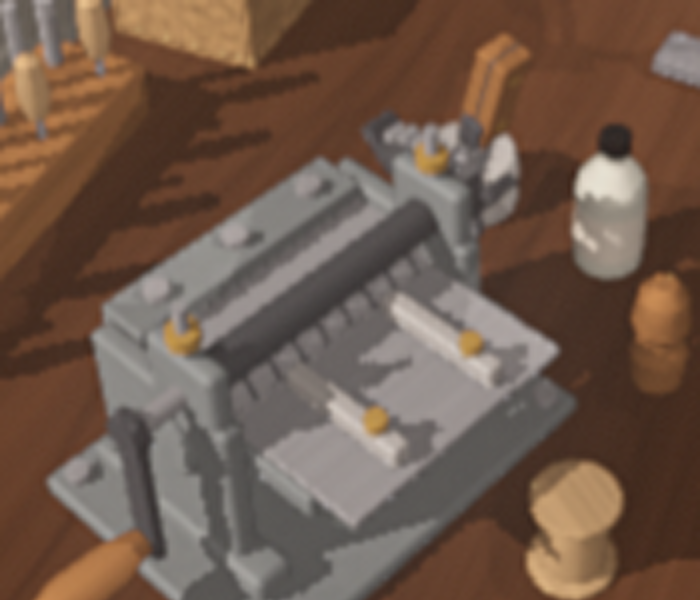

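```bash
python3 - <<'E'
from h import *
from scipy.optimize import least_squares
P=np.load("ptop.npy")
# base rectangle: corners in pixels w/ depth
d=np.load("top0.npy")
c=np.array([[208,55],[578,162],[490,440],[115,325]])/5+[140,160]
for x in c:
    pass
zb=[]
Pb,r,q=cloud("top",d)
for (u,v) in c+np.sign(c.mean(0)-c)*2.5:
    k=(abs(r-v)<1.5)&(abs(q-u)<1.5); print(np.median(Pb[k],0).round(4)); zb.append(np.median(Pb[k][:,2]))
loc=np.array([[100,135],[100,-135],[-100,-135],[-100,135]])/1e3
def f(p,z=.014):
    R=np.array([[np.cos(p[2]),-np.sin(p[2])],[np.sin(p[2]),np.cos(p[2])]])
    W=loc@R.T+p[:2]; return (proj("top",np.c_[W,np.full(4,z)])-c)
for z in(.008,.014,.02):
    s=least_squares(lambda p:f(p,z).ravel(),[.56,-.05,-.25]); print(z,s.x.round(4),f(s.x,z).round(1).tolist())
# lever tip
E
```

```text
[0.691  0.0919 0.0183]
[ 0.6111 -0.1432  0.0143]
[ 0.4408 -0.0802  0.0182]
[0.5245 0.1555 0.0221]
0.008 [ 0.5675  0.0074 -0.3209] [[-0.5, -1.1], [0.0, 0.2], [0.4, 0.5], [0.1, 0.3]]
0.014 [ 0.5672  0.0067 -0.3209] [[-0.6, -1.2], [0.2, 0.1], [0.5, 0.6], [-0.1, 0.4]]
0.02 [ 0.567   0.0059 -0.3209] [[-0.8, -1.4], [0.4, 0.1], [0.6, 0.8], [-0.2, 0.5]]
```

```bash
cat >> h.py <<'E'
O=np.array([.5672,.0063,0]); YAW=-.321
Rs=np.array([[np.cos(YAW),-np.sin(YAW),0],[np.sin(YAW),np.cos(YAW),0],[0,0,1]])
W=lambda l:np.asarray(l,float)@Rs.T+O
L=lambda w:(np.asarray(w,float)-O)@Rs
E
python3 - <<'E'
from h import *
for n in("top","side"):
    d=np.load(f"{n}0.npy")
    P,r,q=cloud(n,d); l=L(P)
    k=(l[:,1]<-.1)&(l[:,1]>-.16)&(abs(l[:,0])<.12)&(l[:,2]>.19)&(l[:,2]<.3)
    a=l[k]; print(n,k.sum(),a.mean(0).round(4),np.percentile(a,[3,50,97],0).round(4).tolist())
    if n=="side":
        th=np.arctan2(a[:,0],a[:,2]-.105); print(np.percentile(th,[2,50,98]).round(3))
        rad=np.hypot(a[:,0],a[:,2]-.105); print(np.percentile(rad,[2,50,98]).round(3))
    im=cv2.imread(f"pics/{n}0.png")
    base=[[x,y,z] for x in(-.1,.1) for y in(-.135,.135) for z in(0,.014)]
    for p in proj(n,W(base)): cv2.circle(im,tuple(p.round().astype(int)),1,(0,255,0),-1)
    for th,col in((-.4,(255,0,0)),(-.24,(0,255,255)),(-.08,(0,0,255)),(.08,(255,255,0))):
        s=[[.165*np.sin(th),-.128,.105+.165*np.cos(th)]]
        p=proj(n,W(s))[0]; cv2.circle(im,tuple(p.round().astype(int)),1,col,-1)
    p=proj(n,W([[0,-.128,.105]]))[0];cv2.circle(im,tuple(p.round().astype(int)),1,(255,0,255),-1)
    for i in"xx":pass
    b=(160,265,140,300) if n=="top" else (180,340,160,360)
    cv2.imwrite(f"pics/{n}0o.png",cv2.resize(im[b[0]:b[1],b[2]:b[3]],None,fx=4,fy=4,interpolation=cv2.INTER_NEAREST)[:600,:800])
    for t in("dye_bottle","wax_tin","thread_spool","burnisher","glue_brush"):
        m=cams.masks_of(t,n)
        if m:
            k=m[0]["mask"][r,q]; print(n,t,round(m[0]["confidence"],2),np.median(P[k],0).round(3),L(np.median(P[k],0)).round(3),np.percentile(P[k][:,2],98).round(3))
E
```

```text
top 131 [-0.0326 -0.1238  0.2457] [[-0.0504, -0.1361, 0.1931], [-0.0322, -0.1242, 0.26], [-0.0157, -0.1067, 0.2697]]
top dye_bottle 0.5 [ 0.461 -0.223  0.081] [-0.028 -0.251  0.081] 0.118
top wax_tin 0.78 [ 0.572 -0.241  0.045] [ 0.083 -0.233  0.045] 0.052
top thread_spool 0.52 [0.392 0.021 0.061] [-0.171 -0.042  0.061] 0.067
top burnisher 0.47 [0.555 0.005 0.128] [-0.012 -0.005  0.128] 0.218
top glue_brush 0.61 [ 0.424 -0.443  0.018] [ 0.006 -0.472  0.018] 0.025
side 345 [-0.038  -0.1136  0.2357] [[-0.0506, -0.1302, 0.1953], [-0.0385, -0.11, 0.2376], [-0.0224, -0.1035, 0.2664]]
[-0.368 -0.289 -0.191]
[0.093 0.138 0.166]
side dye_bottle 0.88 [ 0.456 -0.207  0.06 ] [-0.038 -0.238  0.06 ] 0.115
side wax_tin 0.4 [ 0.547 -0.235  0.043] [ 0.058 -0.236  0.043] 0.199
side thread_spool 0.95 [0.39  0.036 0.059] [-0.178 -0.028  0.059] 0.064
side burnisher 0.75 [ 0.391 -0.119  0.053] [-0.128 -0.175  0.053] 0.085
side glue_brush 0.92 [ 0.42  -0.432  0.016] [-0.002 -0.463  0.016] 0.021
```

View pics/top0o.png

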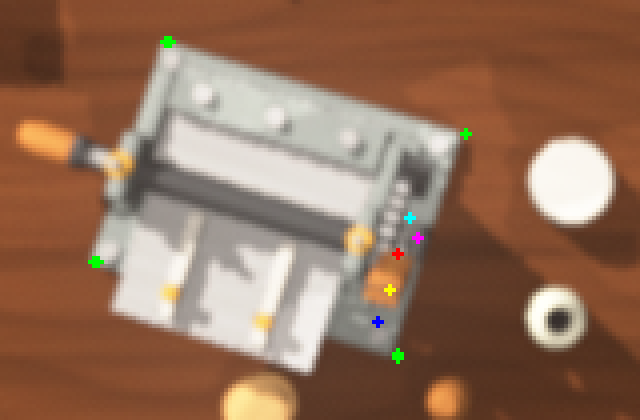

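View pics/side0o.png

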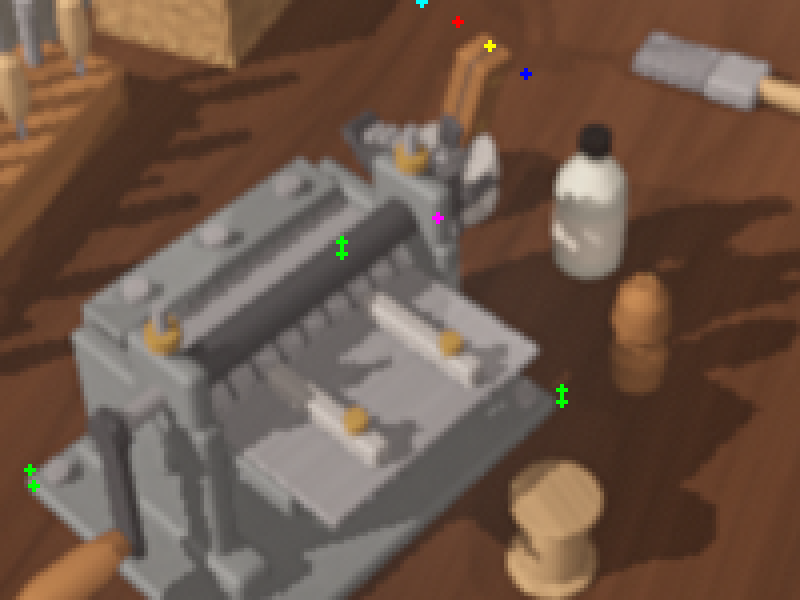

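The base fit is consistent between cameras, apart from about 4 mm in local y, where the grip sits further left than I modelled. I'll correct that. The lever appears near the first notch (joint about 0.1–0.2). Next I'll close the jaws, raise the tool and turn it to align its x with the splitter's x.

{"api": "carry_out", "payload": {"increments": [[[0,0,-2,8.3],[0,0,-2,8.3],[0,0,-2,8.3],[0,0,-2,8.3],[0,0,-2,8.2],[0,0,0,0],[0,0,0,0]]], "jaw": 0}}

```text
time: 2.05
eef_pos: [0.2342, -0.5526, 0.3364]
eef_rot: [0.0, 0.987, -0.158, 0.0]
contact_force: [-0.0, -0.5, 0.3]
width: 0.403
```

```bash
sed -i 's/^O=.*/O=np.array([.5685,.0101,0]); YAW=-.321/' h.py; cat >> h.py <<'E'
from scipy.spatial.transform import Rotation as Ro
def st():
    s=manip.read_state(); w=s["eef_rot"]; R=Ro.from_quat([w[1],w[2],w[3],w[0]]).as_matrix()
    print("t",round(s["time"],2),"pos",s["eef_pos"].round(4),"local",L(s["eef_pos"]).round(4),"F local",(s["contact_force"]@Rs).round(2),"w",round(s["width"],3),"yaw of tool x",np.arctan2(R[1,0],R[0,0]).round(4),"z",R[:,2].round(3))
    return s,R
def go(loc):
    s,R=st(); print("move cm (tool)",(R.T@(W(loc)-s["eef_pos"])*100).round(2))
E
python3 -c "
from h import *
go([.045,-.128,.335])"
```

```text
t 2.05 pos [ 0.2342 -0.5526  0.3364] local [-0.1397 -0.6395  0.3364] F local [ 0.11 -0.46  0.28] w 0.403 yaw of tool x -0.3179 z [ 0.    -0.001 -1.   ]
move cm (tool) [ 18.63 -51.09   0.13]
```

{"api": "carry_out", "payload": {"increments": [[[1.3,-3.5,0,0],[1.3,-3.5,0,0],[1.3,-3.5,0,0],[1.3,-3.5,0,0],[1.3,-3.5,0,0],[1.3,-3.5,0,0],[1.3,-3.5,0,0],[1.3,-3.5,0,0],[1.3,-3.5,0,0],[1.3,-3.5,0,0]]]}}

```text
time: 3.05
eef_pos: [0.4686, -0.2601, 0.3346]
eef_rot: [-0.001, 0.987, -0.158, -0.001]
contact_force: [0.9, -0.4, -1.0]
width: 0.008
```

{"api": "carry_out", "payload": {"increments": [[[1.3,-3.5,0,0],[1.3,-3.5,0,0],[1.3,-3.5,0,0],[1.3,-3.5,0,0],[0.4,-2.0,0,0],[0,0,0,0],[0,0,0,0],[0,0,0,0]]]}}

```text
time: 3.85
eef_pos: [0.5713, -0.1284, 0.336]
eef_rot: [0.0, 0.987, -0.16, -0.0]
contact_force: [0.4, 0.1, 0.1]
width: 0.004
```

```bash
python3 - <<'E'
from h import *
go([.045,-.128,.25])
for n in("side","top"):
    p,d=cams.capture(n); b=(150,310,180,380) if n=="side" else (150,270,140,300)
    cv2.imwrite(f"pics/{n}1.png",cv2.resize(cv2.cvtColor(p,cv2.COLOR_RGB2BGR)[b[0]:b[1],b[2]:b[3]],None,fx=3.7,fy=3.7,interpolation=cv2.INTER_CUBIC))
E
```

```text
t 3.85 pos [ 0.5713 -0.1284  0.336 ] local [ 0.0463 -0.1305  0.336 ] F local [0.33 0.25 0.07] w 0.004 yaw of tool x -0.3218 z [-0.001 -0.    -1.   ]
move cm (tool) [-0.13 -0.26  8.6 ]
```

View pics/side1.png

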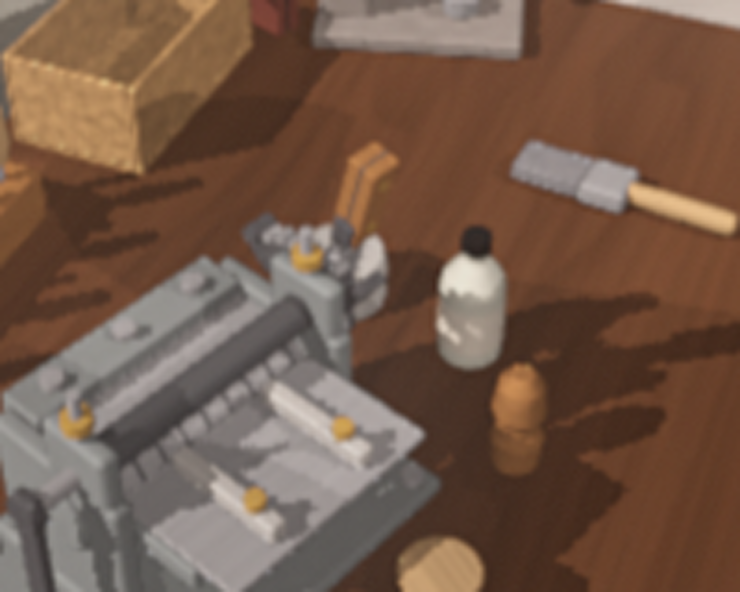

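View pics/top1.png

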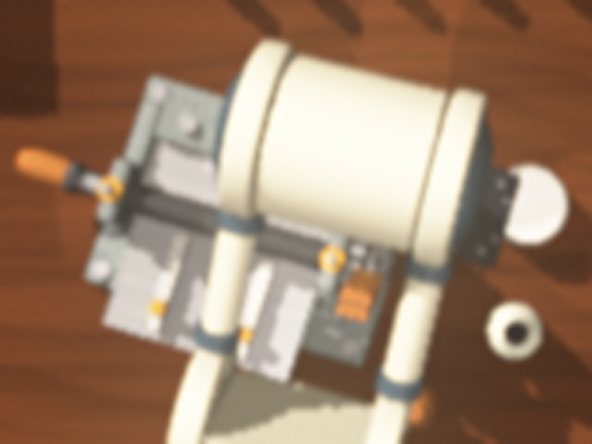

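```bash
python3 - <<'E'
from h import *
p,d=cams.capture("side")
P=[W([.0463,-.1305,.322])]; print(proj("side",P))
cv2.imwrite("pics/side2.png",cv2.cvtColor(p,cv2.COLOR_RGB2BGR))
E
```

```text
[[253.77066193 155.90238729]]
```

View pics/side2.png

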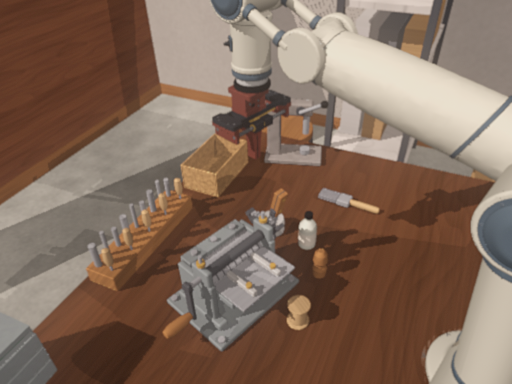

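The fingertips show at about (254, 155), as predicted, with the lever at (280, 200) to their right. They're clear for lowering on the far side.

{"api": "carry_out", "payload": {"increments": [[[0,-0.3,2,0],[0,0,2,0],[0,0,2,0],[0,0,1.5,0],[0,0,1.1,0],[0,0,0,0],[0,0,0,0]]]}}

```text
time: 4.7
eef_pos: [0.5727, -0.1249, 0.2513]
eef_rot: [0.0, 0.987, -0.16, 0.0]
contact_force: [-0.1, 0.3, -0.4]
width: 0.003
```

```bash
python3 - <<'E'
from h import *
st()
p,d=cams.capture("side")
b=(120,280,180,380)
cv2.imwrite("pics/side3.png",cv2.resize(cv2.cvtColor(p,cv2.COLOR_RGB2BGR)[b[0]:b[1],b[2]:b[3]],None,fx=3.7,fy=3.7,interpolation=cv2.INTER_CUBIC))
E
```

```text
t 4.7 pos [ 0.5727 -0.1249  0.2513] local [ 0.0466 -0.1268  0.2513] F local [-0.22  0.28 -0.41] w 0.003 yaw of tool x -0.3221 z [ 0.001 -0.    -1.   ]
```

View pics/side3.png

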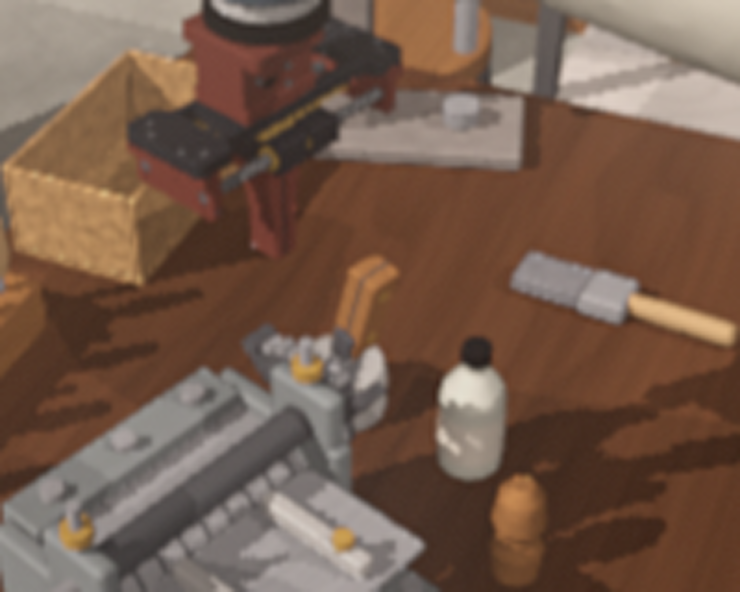

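{"api": "carry_out", "payload": {"increments": [[[-1.5,-0.1,0,0],[-1.5,0,0,0],[-1.5,0,0,0],[-0.6,0,0,0],[0,0,0,0]]]}}

```text
time: 5.25
eef_pos: [0.5247, -0.1075, 0.2521]
eef_rot: [0.0, 0.987, -0.16, 0.001]
contact_force: [-1.3, 0.1, -0.1]
width: 0.003
```

{"api": "carry_out", "payload": {"increments": [[[-0.3,0,0,0],[-0.3,0,0,0],[-0.3,0,0,0],[-0.3,0,0,0],[0,0,0,0]]]}}

```text
time: 5.75
eef_pos: [0.5139, -0.104, 0.2505]
eef_rot: [0.0, 0.987, -0.16, 0.001]
contact_force: [3.0, -2.0, -1.0]
width: 0.008
```

```bash
python3 - <<'E'
from h import *
st()
E
```

```text
t 5.75 pos [ 0.5139 -0.104   0.2505] local [-0.0159 -0.1255  0.2505] F local [ 3.51 -0.95 -0.99] w 0.008 yaw of tool x -0.3219 z [ 0.001 -0.    -1.   ]
```

{"api": "carry_out", "payload": {"increments": [[[-0.3,0,0,0],[-0.3,0,0,0],[-0.3,0,0,0],[0,0,0,0]]]}}

```text
time: 6.15
eef_pos: [0.5042, -0.1007, 0.2508]
eef_rot: [-0.0, 0.987, -0.16, -0.0]
contact_force: [0.1, -0.1, -0.1]
width: 0.008
```

{"api": "carry_out", "payload": {"increments": [[[-0.3,0,0,0],[-0.3,0,0,0],[0,0,0,0]]]}}

```text
time: 6.45
eef_pos: [0.4988, -0.0989, 0.2508]
eef_rot: [-0.0, 0.987, -0.16, 0.0]
contact_force: [0.1, -0.2, 0.3]
width: 0.003
```

{"api": "carry_out", "payload": {"increments": [[[-0.2,0,0,0],[0,0,0,0]]]}}

```text
time: 6.65
eef_pos: [0.4971, -0.0983, 0.2507]
eef_rot: [0.0, 0.987, -0.16, 0.0]
contact_force: [-0.3, -0.2, -0.3]
width: 0.009
```

```bash
python3 - <<'E'
from h import *
st()
p,d=cams.capture("side")
b=(120,280,180,380)
cv2.imwrite("pics/side4.png",cv2.resize(cv2.cvtColor(p,cv2.COLOR_RGB2BGR)[b[0]:b[1],b[2]:b[3]],None,fx=3.7,fy=3.7,interpolation=cv2.INTER_CUBIC))
E
```

```text
t 6.65 pos [ 0.4971 -0.0983  0.2507] local [-0.0335 -0.1254  0.2507] F local [-0.2  -0.24 -0.31] w 0.009 yaw of tool x -0.3217 z [ 0. -0. -1.]
```

View pics/side4.png

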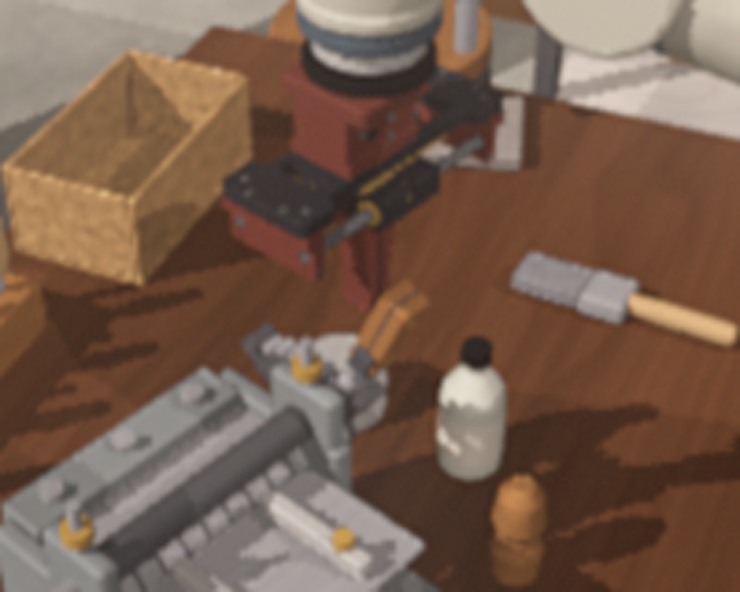

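The lever has snapped ahead of the finger; the grip's top is now at crop (410, 295), leaning well over. I'll press lightly until I feel the stop.

{"api": "carry_out", "payload": {"increments": [[[-0.2,0,0,0],[0,0,0,0]]]}}

```text
time: 6.9
eef_pos: [0.4965, -0.0981, 0.2509]
eef_rot: [0.0, 0.987, -0.16, 0.002]
contact_force: [5.8, -1.9, 0.3]
width: 0.008
```

{"api": "carry_out", "payload": {"increments": [[[-0.2,0,0,0],[0,0,0,0]]]}}

```text
time: 7.1
eef_pos: [0.4961, -0.098, 0.251]
eef_rot: [0.001, 0.987, -0.16, 0.004]
contact_force: [11.8, -4.1, -2.3]
width: 0.004
```

{"api": "carry_out", "payload": {"increments": [[[-0.2,0,0,0],[0,0,0,0]]]}}

```text
time: 7.3
eef_pos: [0.4957, -0.0979, 0.2513]
eef_rot: [0.001, 0.987, -0.16, 0.006]
contact_force: [19.2, -5.9, -3.6]
width: 0.002
```

{"api": "carry_out", "payload": {"increments": [[[0,0,0,0],[0,0,0,0],[0,0,0,0],[1.5,0,0,0],[1.0,0,0,0],[0,0,-3,0],[0,0,-3,0],[0,0,-2,0],[0,0,0,0]]]}}

```text
time: 8.2
eef_pos: [0.5158, -0.1045, 0.334]
eef_rot: [0.0, 0.987, -0.16, 0.003]
contact_force: [-0.7, 0.5, 0.9]
width: 0.007
```

{"api": "carry_out", "payload": {"increments": [[[-2.0,0,0,0],[-2.5,0,0,0],[-2.5,0,0,0],[-2,0,0,0],[-0.8,0,0,0],[0,0,0,0],[0,0,0,0]]]}}

```text
time: 8.9
eef_pos: [0.4226, -0.0735, 0.3299]
eef_rot: [-0.0, 0.987, -0.16, -0.0]
contact_force: [0.5, -0.3, -0.2]
width: 0.006
```

```bash
python3 - <<'E'
from h import *
go([-.11,-.127,.25])
p,d=cams.capture("side")
b=(120,280,180,380)
cv2.imwrite("pics/side5.png",cv2.resize(cv2.cvtColor(p,cv2.COLOR_RGB2BGR)[b[0]:b[1],b[2]:b[3]],None,fx=3.7,fy=3.7,interpolation=cv2.INTER_CUBIC))
E
```

```text
t 8.9 pos [ 0.4226 -0.0735  0.3299] local [-0.112  -0.1254  0.3299] F local [ 0.57 -0.16 -0.19] w 0.006 yaw of tool x -0.3218 z [-0.001  0.    -1.   ]
move cm (tool) [0.21 0.16 7.99]
```

View pics/side5.png

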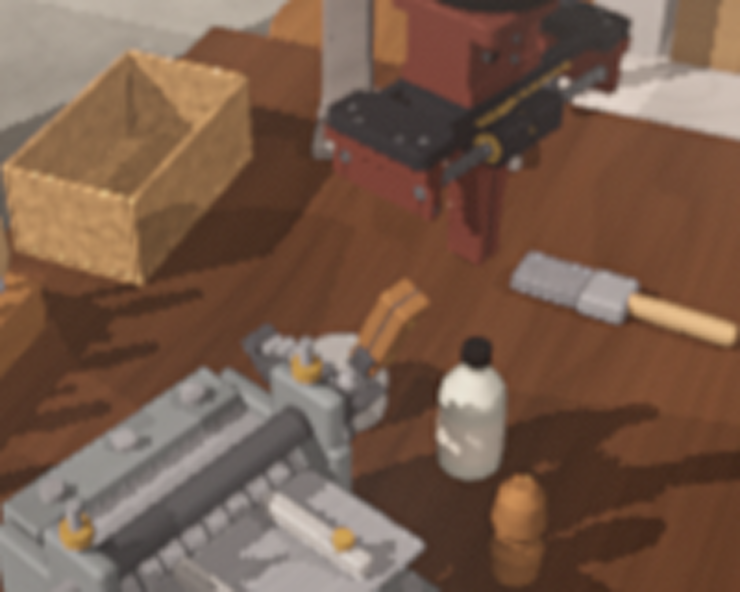

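The lever stays at its stop with the hand away. I'll lower on the infeed side and start pushing.

{"api": "carry_out", "payload": {"increments": [[[0,0.1,2,0],[0,0,2,0],[0,0,2,0],[0,0,1.3,0],[0,0,0.7,0],[0,0,0,0],[0,0,0,0]]]}}

```text
time: 9.65
eef_pos: [0.4222, -0.0744, 0.2513]
eef_rot: [0.0, 0.987, -0.16, 0.0]
contact_force: [0.4, -0.4, -0.3]
width: 0.006
```

{"api": "carry_out", "payload": {"increments": [[[0.8,0,0,0],[0.8,0,0,0],[0.6,0,0,0],[0.3,0,0,0],[0,0,0,0],[0,0,0,0]]]}}

```text
time: 10.25
eef_pos: [0.4457, -0.0823, 0.2505]
eef_rot: [-0.0, 0.987, -0.16, -0.0]
contact_force: [-0.4, -0.9, -0.8]
width: 0.003
```

```bash
python3 -c "
from h import *
st()"
```

```text
t 10.25 pos [ 0.4457 -0.0823  0.2505] local [-0.0874 -0.1264  0.2505] F local [-0.09 -0.97 -0.75] w 0.003 yaw of tool x -0.3218 z [-0.  0. -1.]
```

{"api": "carry_out", "payload": {"increments": [[[0.3,0,0,0],[0,0,0,0]]]}}

```text
time: 10.45
eef_pos: [0.4473, -0.0827, 0.2509]
eef_rot: [-0.0, 0.987, -0.16, -0.002]
contact_force: [-7.0, 2.4, 2.4]
width: 0.007
```

{"api": "carry_out", "payload": {"increments": [[[0.3,0,0,0],[0,0,0,0]]]}}

```text
time: 10.65
eef_pos: [0.4503, -0.0837, 0.2516]
eef_rot: [-0.0, 0.987, -0.16, -0.001]
contact_force: [-6.0, 2.1, 5.4]
width: 0.006
```

{"api": "carry_out", "payload": {"increments": [[[0.3,0,0,0],[0,0,0,0]]]}}

```text
time: 10.85
eef_pos: [0.4538, -0.0849, 0.2513]
eef_rot: [-0.0, 0.987, -0.16, -0.0]
contact_force: [-3.4, 1.6, 2.1]
width: 0.003
```

{"api": "carry_out", "payload": {"increments": [[[0.3,0,0,0],[0,0,0,0]]]}}

```text
time: 11.05
eef_pos: [0.4575, -0.0862, 0.2505]
eef_rot: [0.0, 0.987, -0.16, 0.0]
contact_force: [-0.1, 1.4, 1.0]
width: 0.007
```

{"api": "carry_out", "payload": {"increments": [[[0.3,0,0,0],[0,0,0,0]]]}}

```text
time: 11.25
eef_pos: [0.4603, -0.0872, 0.2502]
eef_rot: [0.0, 0.987, -0.16, 0.0]
contact_force: [-0.8, -0.1, -1.0]
width: 0.007
```

{"api": "carry_out", "payload": {"increments": [[[0.3,0,0,0],[0,0,0,0]]]}}

```text
time: 11.45
eef_pos: [0.463, -0.0881, 0.2503]
eef_rot: [0.0, 0.987, -0.16, -0.0]
contact_force: [0.6, 0.5, 0.1]
width: 0.002
```

```bash
python3 -c "
from h import *
st()"
```

```text
t 11.45 pos [ 0.463  -0.0881  0.2503] local [-0.0691 -0.1264  0.2503] F local [0.39 0.6  0.12] w 0.002 yaw of tool x -0.3219 z [-0.  0. -1.]
```

Click 1 came at local x of about −0.074, where −0.072 was predicted. On to the second.

{"api": "carry_out", "payload": {"increments": [[[0.3,0,0,0],[0.3,0,0,0],[0.3,0,0,0],[0,0,0,0]]]}}

```text
time: 11.85
eef_pos: [0.4709, -0.0907, 0.2508]
eef_rot: [-0.0, 0.987, -0.16, -0.001]
contact_force: [-3.9, 1.6, 1.0]
width: 0.004
```

{"api": "carry_out", "payload": {"increments": [[[0.3,0,0,0],[0,0,0,0]]]}}

```text
time: 12.05
eef_pos: [0.4738, -0.0916, 0.2512]
eef_rot: [-0.0, 0.987, -0.16, -0.0]
contact_force: [-4.0, 1.7, 3.7]
width: 0.006
```

{"api": "carry_out", "payload": {"increments": [[[0.3,0,0,0],[0,0,0,0]]]}}

```text
time: 12.25
eef_pos: [0.477, -0.0926, 0.251]
eef_rot: [-0.0, 0.987, -0.16, 0.0]
contact_force: [-3.3, 1.2, 2.1]
width: 0.003
```

{"api": "carry_out", "payload": {"increments": [[[0.3,0,0,0],[0,0,0,0]]]}}

```text
time: 12.45
eef_pos: [0.4803, -0.0938, 0.2505]
eef_rot: [0.0, 0.987, -0.16, 0.0]
contact_force: [-0.8, -0.6, -0.2]
width: 0.005
```

{"api": "carry_out", "payload": {"increments": [[[0.3,0,0,0],[0,0,0,0]]]}}

```text
time: 12.65
eef_pos: [0.4831, -0.0948, 0.2502]
eef_rot: [0.0, 0.987, -0.16, 0.0]
contact_force: [0.0, -0.2, -0.1]
width: 0.004
```

{"api": "carry_out", "payload": {"increments": [[[0.3,0,0,0],[0,0,0,0],[0,0,0,0]]]}}

```text
time: 12.95
eef_pos: [0.4856, -0.0956, 0.2505]
eef_rot: [-0.0, 0.987, -0.16, -0.0]
contact_force: [-0.1, 0.0, 0.1]
width: 0.005
```

```bash
python3 - <<'E'
from h import *
st()
p,d=cams.capture("side")
b=(120,280,180,380)
cv2.imwrite("pics/side6.png",cv2.resize(cv2.cvtColor(p,cv2.COLOR_RGB2BGR)[b[0]:b[1],b[2]:b[3]],None,fx=3.7,fy=3.7,interpolation=cv2.INTER_CUBIC))
E
```

```text
t 12.95 pos [ 0.4856 -0.0956  0.2505] local [-0.0453 -0.1264  0.2505] F local [-0.09  0.01  0.08] w 0.005 yaw of tool x -0.3218 z [-0.  0. -1.]
```

View pics/side6.png

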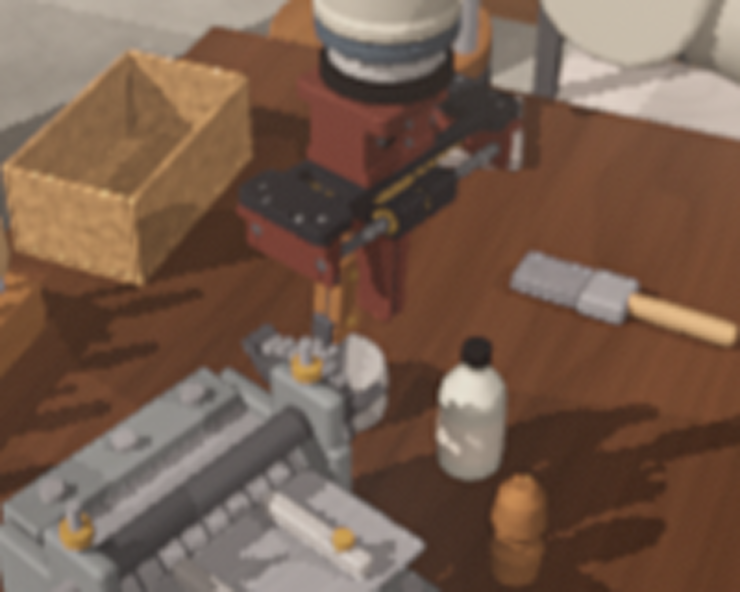

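Click 2 came at about −0.049 (predicted −0.047), and the grip is now clear ahead of the finger, near crop (325, 300). For the third click I expect contact at about −0.034 and the snap at about −0.022. I'll stop by −0.018.

{"api": "carry_out", "payload": {"increments": [[[0.3,0,0,0],[0.3,0,0,0],[0.3,0,0,0],[0,0,0,0]]]}}

```text
time: 13.4
eef_pos: [0.4942, -0.0984, 0.2505]
eef_rot: [-0.0, 0.987, -0.16, -0.0]
contact_force: [-0.4, -0.1, 0.9]
width: 0.003
```

{"api": "carry_out", "payload": {"increments": [[[0.3,0,0,0],[0,0,0,0]]]}}

```text
time: 13.6
eef_pos: [0.4965, -0.0992, 0.2508]
eef_rot: [-0.0, 0.987, -0.16, -0.001]
contact_force: [-4.5, 0.6, 1.5]
width: 0.004
```

{"api": "carry_out", "payload": {"increments": [[[0.3,0,0,0],[0,0,0,0]]]}}

```text
time: 13.8
eef_pos: [0.4997, -0.1003, 0.251]
eef_rot: [0.0, 0.987, -0.16, 0.0]
contact_force: [-3.8, 0.9, 2.2]
width: 0.005
```

{"api": "carry_out", "payload": {"increments": [[[0.3,0,0,0],[0,0,0,0]]]}}

```text
time: 14.0
eef_pos: [0.503, -0.1014, 0.2505]
eef_rot: [0.0, 0.987, -0.16, 0.0]
contact_force: [-1.6, 0.1, 1.3]
width: 0.005
```

{"api": "carry_out", "payload": {"increments": [[[0.2,0,0,0],[0,0,0,0]]]}}

```text
time: 14.2
eef_pos: [0.5049, -0.102, 0.2504]
eef_rot: [0.0, 0.987, -0.16, 0.0]
contact_force: [-1.2, -1.1, 0.4]
width: 0.006
```

{"api": "carry_out", "payload": {"increments": [[[0.2,0,0,0],[0,0,0,0]]]}}

```text
time: 14.4
eef_pos: [0.5067, -0.1026, 0.2503]
eef_rot: [0.0, 0.987, -0.16, 0.0]
contact_force: [0.3, -0.7, -0.1]
width: 0.005
```

```bash
python3 -c "
from h import *
st()"
```

```text
t 14.4 pos [ 0.5067 -0.1026  0.2503] local [-0.0231 -0.1264  0.2503] F local [ 0.53 -0.56 -0.12] w 0.005 yaw of tool x -0.3218 z [ 0. -0. -1.]
```

The force is gone at −0.023. I'll advance a little more to confirm nothing is in contact.

{"api": "carry_out", "payload": {"increments": [[[0.2,0,0,0],[0,0,0,0]]]}}

```text
time: 14.6
eef_pos: [0.5085, -0.1032, 0.2505]
eef_rot: [-0.0, 0.987, -0.16, 0.0]
contact_force: [-0.7, 0.8, 0.4]
width: 0.006
```

{"api": "carry_out", "payload": {"increments": [[[0.2,0,0,0],[0,0,0,0],[0,0,0,0]]]}}

```text
time: 14.9
eef_pos: [0.5102, -0.1038, 0.2506]
eef_rot: [-0.0, 0.987, -0.16, -0.0]
contact_force: [-0.5, -0.8, -0.2]
width: 0.006
```

{"api": "carry_out", "payload": {"increments": [[[-1.5,0,0,0],[-2,0,0,0],[-2.5,0,0,0],[0,0,-3,0],[0,0,-4,0],[0,0,-3,0],[-2,0,0,0],[-3,0,0,0],[-1,0,0,0],[0,0,0,0]]]}}

```text
time: 15.9
eef_pos: [0.3958, -0.0655, 0.3515]
eef_rot: [0.0, 0.987, -0.16, 0.001]
contact_force: [0.5, -0.2, 0.2]
width: 0.004
```

```bash
python3 - <<'E'
from h import *
st()
p,d=cams.capture("side")
im=cv2.cvtColor(p,cv2.COLOR_RGB2BGR)
for th,col in((-.08,(0,0,255)),(.08,(255,255,0)),(.24,(0,255,0))):
    u=proj("side",W([[.165*np.sin(th),-.128,.105+.165*np.cos(th)]]))[0].round().astype(int); print(th,u)
P,r,q=cloud("side",d); l=L(P)
k=(l[:,1]<-.1)&(l[:,1]>-.16)&(abs(l[:,0])<.1)&(l[:,2]>.205)&(l[:,2]<.29)
a=l[k]; th=np.arctan2(a[:,0],a[:,2]-.105); print(k.sum(),a.mean(0).round(4),np.percentile(th,[2,50,98]).round(3),np.percentile(a[:,2],98))
d0=np.load("side0.npy");P,r,q=cloud("side",d0); l=L(P)
k=(l[:,1]<-.1)&(l[:,1]>-.16)&(abs(l[:,0])<.1)&(l[:,2]>.205)&(l[:,2]<.29)
a=l[k]; th=np.arctan2(a[:,0],a[:,2]-.105); print("initial",np.percentile(th,[2,50,98]).round(3))
b=(120,280,180,380)
cv2.imwrite("pics/side7.png",cv2.resize(im[b[0]:b[1],b[2]:b[3]],None,fx=3.7,fy=3.7,interpolation=cv2.INTER_CUBIC))
E
```

```text
t 15.9 pos [ 0.3958 -0.0655  0.3515] local [-0.14   -0.1263  0.3515] F local [ 0.49 -0.05  0.16] w 0.004 yaw of tool x -0.3215 z [ 0.002 -0.001 -1.   ]
-0.08 [272 185]
0.08 [264 181]
0.24 [256 178]
353 [ 0.0036 -0.1193  0.2414] [-0.052  0.004  0.13 ] 0.2697727860737969
initial [-0.36  -0.288 -0.192]
```

View pics/side7.png

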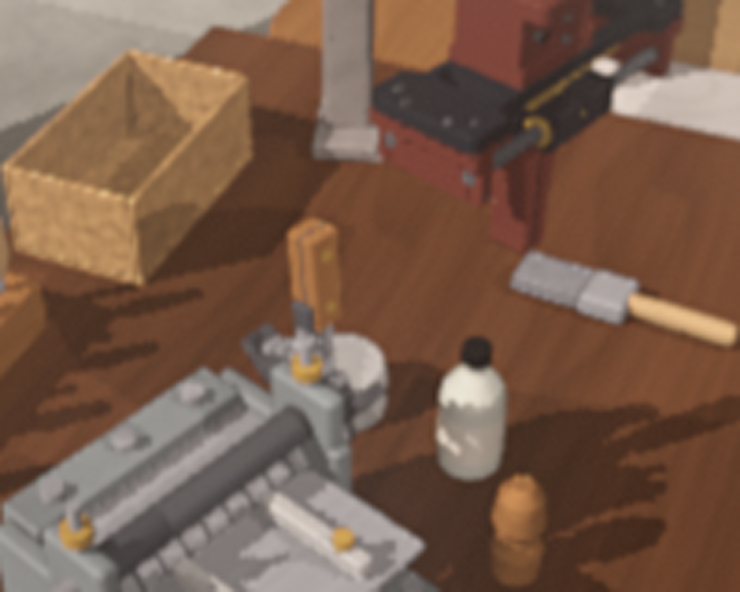

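The grip's top end is at crop (313, 226), which is full-frame (264.6, 181). The model predicts (264, 181) for the third notch, against (272, 185) for the second and (256, 178) for the fourth. The bottle, burnisher, brush and tin look unmoved, and the hand is clear.

```bash
python3 -c "
from h import *
print(job.sign_off())"
```

```text
the job is handed in; nothing more can be done
None
```

The splitter is set to its third notch, and I handed the job in at about 16 s of the 67 s allowed. `sign_off` gives no verdict, so this rests on my own checks.

- **Back to the stop:** With the jaws shut, I pushed the grip's far face until the lever hit its stop. The force rose to about 20 N with under 1 mm of movement, far more than the 4 to 8 N of a notch.
- **Three clicks:** I then pushed the infeed face in 2–3 mm steps. Each click showed as a force rise of about 4–7 N and a drop to zero, at tool positions within 2 mm of those predicted for the three ribs. I stopped about 4 mm after the third and felt no further contact.
- **Lever position:** The last side picture has the lever tip at pixel (264.6, 181). The third notch predicts (264, 181); the second and fourth are at (272, 185) and (256, 178).
- **Hand and bench:** The hand was clear with no contact force. The bottle, burnisher, brush and tin looked unmoved; the spool was outside that last picture, and the hand went nowhere near it.
- **What disagreed:** My first fit of the splitter was about 4 mm off sideways between the base corners and the lever. I corrected it before any contact.

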